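# Fit the sterilised handle to the exam lamp

### The arm

A 7-joint arm with a two-finger parallel gripper is mounted at the origin on the work surface. World frame = base frame: x ahead of the robot, y to its left, z up, the work surface at z = 0. Lengths are in m, angles in degrees, forces in N, time in s.
With the tool pointing down it reaches from about 0.425 to 0.875 m from the base axis. Payload 4.7 kg.
Tool frame: the origin (TCP) lies between the finger pads; the fingertips stand 22 mm ahead of it and the grasp point (between the pads) lies 3 mm ahead of it (env.tip_reach is the distance from the TCP to the fingertips, in m); z points along the fingers, y is the line along which they close (so a half turn about z gives the same grasp; the last joint's range is limited). The gripper opens to 87 mm and grips with 3 to 60 N. Pads are 19 mm wide; open, the fingers measure 117 mm over their backs; the gripper's body (75 mm by 190 mm) begins 51 mm behind the grasp point.
Start: joints at [73.516, 18.392, -4.016, 83.108, 1.295, 78.541, -3.26], TCP at [0.193, -0.621, 0.245] pointing down, gripper open.
Joint ranges: [-163.93, 163.93], [-17.29, 119.83], [-79.2, 71.16], [3.27, 140.29], [-89.18, 269.18], [5.43, 117.66], [-154.24, 154.24]. Speed limits (degrees/s): [147.25, 147.25, 180, 180, 180, 180, 180].

### API

Orientations are given as [roll, pitch, yaw] about the fixed x, y, z axes, in that order (R = Rz(yaw) Ry(pitch) Rx(roll)).
In Python, from cell import env gives the robot as it stands.
- The arm moves only by the shell command python3 -m creep 'ROWS' [FORCE]. ROWS is JSON, one flat list of numbers, 7 for each row, row after row: the finger opening in mm, from 0 to 87, then the shift along the tool's x, y, z in units of 30 mm (1.0 is 30 mm), then the turn, a rotation vector about the tool's x, y, z in units of 6 degrees (1.0 is 6 degrees). A call has 1 to 12 rows; each row is the pose to reach, as a shift and turn from the pose commanded when the call began, along the tool's axes at that moment; what a row does not reach only later rows make up. A row lasts 1/10 s, in which the tool goes at most 50 mm and 8.59 degrees, less where a joint would pass 70% of its speed; a pose out of reach is approached as far as the arm can. A call with a gripper value outside its range is refused whole. The fingers move at their own pace and stop on an object; FORCE is the grip in N (left out, the last holds). Time passes only in rows, so rows that repeat a pose let the fingers close. It gives the time, the measured TCP pose, the force, the opening and the grip force at its end, in the units of the state.
- env.get_obs(): the state, without advancing time (a new reading comes with each control period).
- env.read_camera(name): name is "scene" or "top"; returns a dict with "color" (420x560x3 uint8, red, green, blue), "depth" (420x560 float32, m along the optical axis (not along the pixel's ray), 0 where there is no reading), "fovy" (degrees; the focal length in pixels is half the picture's height over the tangent of half this angle, whatever the lens; pixels are square), "cx", "cy" (the principal point, pixels), "R" (3x3) and "t" (3): a world point X has camera coordinates R X + t. Camera axes: x right, y down, z forward; pixel columns grow to the right and rows downward; lengths in m; the calibration is good to about 2 mm. A picture is of the moment at which its call begins.
- env.sign_off(): hands the job in; it is judged then, once.
The state is a dict: "time_s": time; "qpos": joint angles; "joint_velocities": joint speeds; "effort": joint torques, N m; "tool_pos": TCP position; "tool_rot": TCP orientation; "force": force on the tool from outside, world axes, zero at the start; "wrist_torque": the same for the moment, N m; "grip_width": finger opening in m; "grasp_force": force on a finger pad.
Only numpy, scipy, OpenCV 4.12 (cv2) and the standard library are available. Lean on these libraries where they do the work, as an engineer would, in place of code of your own. Each camera call takes 0.05 s, during which the arm holds its last target. There are 200 camera calls.

### The job

Get the lamp ready for the next client: take the sterilised handle out of its cradle in the steel tray, push its lugs up into the mount in the middle of the lamp, feeling gently for the slots, and twist it clockwise as you face the mount until it locks home. Let go so that it stays in the lamp by itself; do not force it, and leave the other things on the table as they stand.

Things in the scene. Friction and masses are not known exactly. Their poses are not given: they have to be found in the camera images.
- handle: Ivory sterilisable lamp handle, 171 mm long, about 0.26 kg, lying level in two blue V saddles of the tray. Origin: on its axis, in the middle of the round grip; x runs along the axis to the lug end. Along x: grip 34 mm across from -57 to 55 mm; round guard 60 mm across from 55 to 60; steel spigot 34 mm across from 60 to 78, then tapering to 26 mm at 83.
- handle_lugs (a point): On the handle's axis midway between the two lugs, 74 mm from the handle's origin towards the lug end; axes as the handle's. The two opposite steel lugs point along +y and -y, 50 mm over both, 9 mm wide, 8 mm thick along x (x = 70 to 78 mm of the handle). They lie level at the start.
- handle_nose (a point): Tip of the steel pilot pin at the lug end of the handle, 114 mm from its origin. The pin is 20 mm across up to 104 mm, then tapers to 10 mm at the tip.
- lamp_neck: Frame of the lamp's mount, fixed. Origin: centre of the socket's mouth, at the steel-ringed free end of the grey hub (74 mm across) that stands out of the middle of the black dome lamp's face. z points along the socket's axis into the lamp: upward at 40 degrees and away from the robot, to its left; y is level; x points down along the face. The dome's rim, 160 mm across, is 70 mm behind the mouth.
- mount_lip (a point): Top of the socket's lip, 7 mm inside the mouth; bore 37 mm. Two opposite slots 13 mm wide let the lugs through. Their direction is not given (focus setting; the hub is stiff): somewhere from 0 to 31 degrees anticlockwise of the y axis, as seen facing the mount (0 to -31 degrees about z). Elsewhere the lugs rest on the lip's flat outer face and go in no farther. Pilot bore 23 mm from 25 mm in.
- mount_top (a point): Where the lug point stands when the handle is pushed up fully, guard against hub, 14 mm inside the mouth. A spring pushes the pilot back: 0 N at 0, 5 N at 8 and 8 N at 14 mm of lug-point depth. Inside, with the lug point more than 11 mm deep, the lugs turn clockwise facing the mount (positive about z) over the lip to a dead stop 45 to 50 degrees past the slot.
- mount_seat (a point): Where the lug point rests once locked, 8 mm inside the mouth. At the dead stop the lip has notches 3 mm deep: on letting go, spring and weight drop the lugs into them, and the handle stays by itself with a few degrees of play.
- lamp: The whole exam lamp, fixed: black dome on an arm from a steel post 515 mm tall and 24 mm thick, on a round black foot 180 mm across. Origin: on the table, straight below the mount's mouth, which is 280 mm up; z up. The post stands 240 mm from it along x; the lamp faces -x and down.
- tray: Fixed stainless tray, 270 x 185 mm, walls 22 mm high and 3 mm thick. Origin: centre of its underside, x along its length, z up. Two blue V saddles 12 mm thick at x = -47 and 42 mm carry the handle's grip, its axis along x, 50 mm above the table at y = 32 mm; they reach less high than the axis, and between them the grip is free on both sides.
- grip_sleeve: Red tattoo-machine grip, 58 mm tall, 28 mm across, standing in the tray beside the handle. Origin: centre of its underside. To be left alone.
- rinse_cup: Small steel cup, 40 mm tall, 38 mm across, standing in the tray beside the handle. Origin: centre of its underside. To be left alone.
- ink_red: Red ink bottle, 115 mm tall, 34 mm across. Origin: centre of its underside. To be left alone.
- ink_green: Green ink bottle, as the red one. To be left alone.
- ink_yellow: Yellow ink bottle, as the red one. To be left alone.
- ointment: Amber jar with a white lid, 55 mm tall, 66 mm across. Origin: centre of its underside. To be left alone.
- wash_bottle: White wash bottle, 150 mm tall, 68 mm across. Origin: centre of its underside. To be left alone.
- tattoo_machine: Black and red pen-shaped tattoo machine, 153 mm long, 26 mm across, lying in a black rest. Origin: on its axis, 32 mm above the table. To be left alone.
There are look-alikes about, which are no part of the job. What is shaped like the handle but yellow is not meant.

How it is judged:
By the outcome, as a careful person would: the job done as asked, in the order asked, and still so for the second after the job is handed in, with the robot touching nothing.
It also fails if it takes over 61 s, if anything falls off the work surface, if the arm or the gripper's body presses on something with over 40 N, if the wrist force passes 120 N, or if a joint passes its speed limit or range.

## Working session

There is one attempt and no reset: what is moved stays moved. The work goes in short steps, Python scripts to look and compute and a shell command to move; the robot and the scene stay as the last step left them, time stands still between calls to the robot, and variables do not carry over. Pictures are saved under pics/ and viewed, at most 10 in all, crops included, and the job is handed in when it is done.

```bash
ls; mkdir -p pics
python3 - <<'E'
from cell import env
import cv2,numpy as np
o=env.get_obs();print(o)
for n in("scene","top"):
    c=env.read_camera(n);np.savez(f"pics/{n}0.npz",**c)
    cv2.imwrite(f"pics/{n}0.png",cv2.resize(c["color"][:,:,::-1],(800,600),interpolation=cv2.INTER_CUBIC))
    print(n,c["fovy"],c["cx"],c["cy"],c["R"],c["t"])
E
```

```text
pics
{'time_s': 0.0, 'qpos': array([73.51551277, 18.43777954, -4.0145394 , 83.17454498,  1.29702966,
       78.53910718, -3.26063583]), 'joint_velocities': array([-0.1094786 ,  0.00588547,  0.01448331,  0.11744647, -0.02938892,
       -0.05649499,  0.04636121]), 'effort': array([ 3.74149386e-04, -4.91297150e+01, -4.03531976e-01, -3.12536681e+01,
       -6.37151767e-02,  4.38858045e-02,  1.98449525e-04]), 'tool_pos': array([ 0.1929949 , -0.62016541,  0.24347897]), 'tool_rot': array([-1.79893917e+02,  7.96729919e-03,  1.72930641e+01]), 'force': array([-0.32164451,  0.22550946, -0.11176548]), 'wrist_torque': array([-0.0489225 , -0.00277298,  0.0211946 ]), 'grasp_force': 0.0, 'grip_width': 0.08674202608429224}
scene 44.629101965493874 274.0707767570842 211.8887446963353 [[ 0.67431573  0.7382243   0.01797687]
 [ 0.41572792 -0.35939317 -0.83546804]
 [-0.61030205  0.57084273 -0.54924492]] [-0.37444667 -0.07817026  1.99177768]
top 46.68394228027572 279.5761797987351 210.2545695274933 [[ 0.02235519 -0.999741   -0.00426291]
 [-0.9890582  -0.02149398 -0.14595164]
 [ 0.14582221  0.00747905 -0.98928254]] [-0.03247702  0.5560217   1.38139816]
```

View pics/scene0.png

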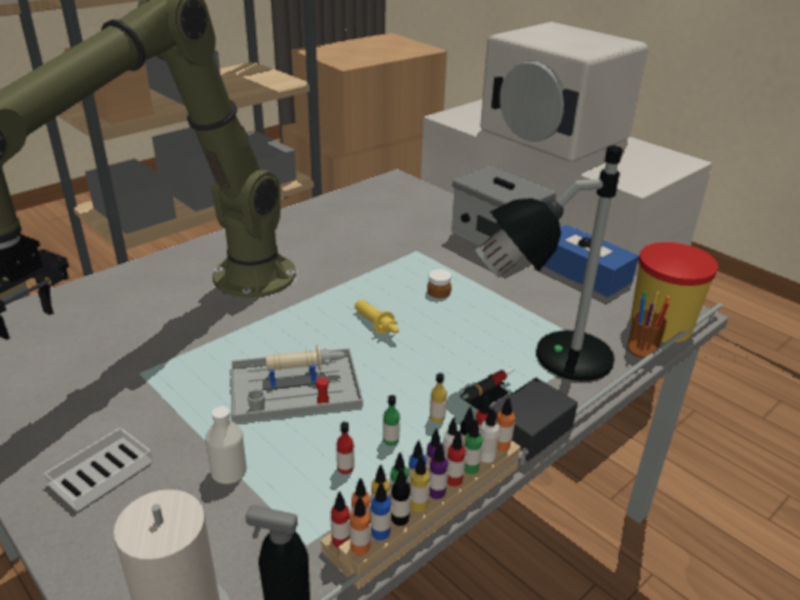

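View pics/top0.png

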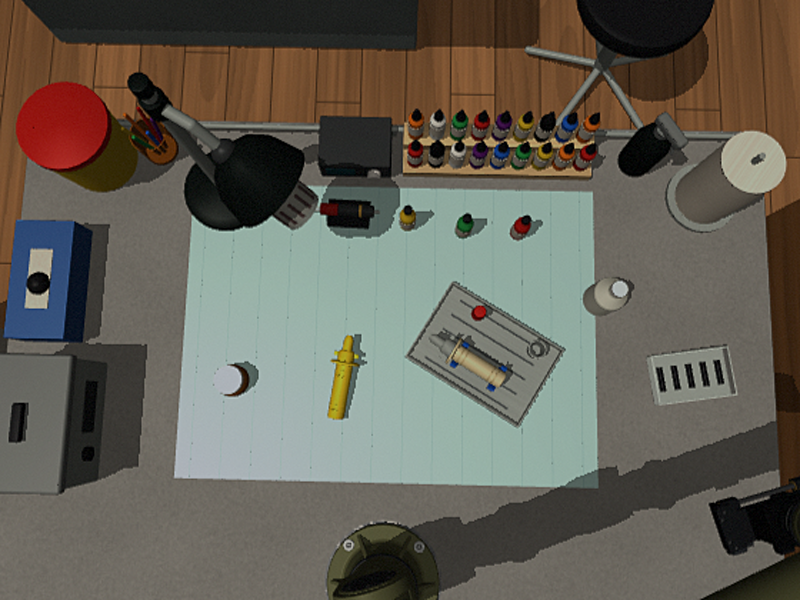

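```bash
cat > h.py <<'E'
import numpy as np,cv2
def cloud(c):
    h,w=c["depth"].shape;f=h/2/np.tan(np.radians(float(c["fovy"]))/2)
    u,v=np.meshgrid(np.arange(w),np.arange(h));d=c["depth"]
    P=np.stack([(u-c["cx"])/f*d,(v-c["cy"])/f*d,d],-1)-c["t"]
    return P@c["R"]
def proj(c,X):
    f=c["depth"].shape[0]/2/np.tan(np.radians(float(c["fovy"]))/2)
    p=np.asarray(X)@c["R"].T+c["t"];return p[...,:2]/p[...,2:]*f+[float(c["cx"]),float(c["cy"])]
def crop(c,u0,v0,w,h,s):
    return cv2.resize(c["color"][v0:v0+h,u0:u0+w,::-1],None,fx=s,fy=s,interpolation=cv2.INTER_CUBIC)
E
python3 - <<'E'
from h import *
T=dict(np.load("pics/top0.npz"));S=dict(np.load("pics/scene0.npz"))
a=crop(S,325,130,80,70,5);b=crop(T,165,90,80,70,5);c=crop(T,280,190,120,110,4)
im=np.zeros((350+0,800,3),np.uint8);im[:350,:400]=a;im[:350,400:]=b
cv2.imwrite("pics/lampcrop.png",im);
d=crop(S,160,235,100,65,4)
im=np.zeros((440,880,3),np.uint8);im[:440,:480]=c;im[:260,480:880]=d
cv2.imwrite("pics/tray.png",im[:, :800] if 0 else cv2.resize(im,(800,400)))
for n,c,(u0,u1,v0,v1) in(("T",T,(300,362,225,280)),("S",S,(180,240,240,262))):
    P=cloud(c);col=c["color"].astype(int)
    m=np.zeros(col.shape[:2],bool);m[v0:v1,u0:u1]=1
    r,g,b=col[...,0],col[...,1],col[...,2]
    m&=(r-b>30)&(r>120)&(g>r*0.75)&(c["depth"]>0)
    Q=P[m];print(n,len(Q),np.median(Q,0),Q.min(0),Q.max(0))
    np.save(f"pics/h{n}.npy",Q)
    q=Q-Q.mean(0);_,s,V=np.linalg.svd(q[:,:],full_matrices=False);print(s,V[0],np.degrees(np.arctan2(V[0,1],V[0,0])))
print("cams",-T["R"].T@T["t"],-S["R"].T@S["t"])
E
```

```text
T 395 [ 0.42550343 -0.1776255   0.06427101] [ 0.38729418 -0.23096552  0.04947841] [ 0.47243839 -0.11542657  0.08273021]
[0.66033442 0.16918758 0.08677275] [-0.51829825 -0.85448985 -0.0348428 ] -121.23927013912655
S 314 [ 0.43956124 -0.1846025   0.06078366] [ 0.34912103 -0.23619103  0.01199601] [ 0.47993712 -0.13025675  0.07619973]
[0.58279767 0.145378   0.13288432] [-0.53986238 -0.84095987 -0.03653904] -122.69882953884537
cams [ 0.34922532 -0.03084903  1.44760692] [ 1.50057884 -0.88866004  1.0353964 ]
```

View pics/lampcrop.png

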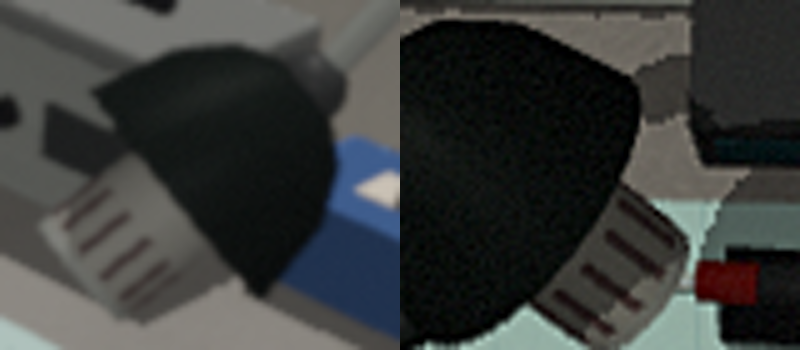

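View pics/tray.png

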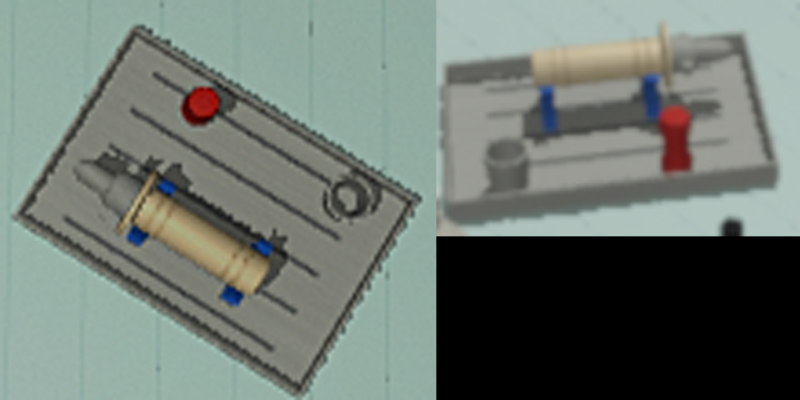

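```bash
cat > fit.py <<'E'
from h import *
from scipy.optimize import least_squares
T=dict(np.load("pics/top0.npz"));S=dict(np.load("pics/scene0.npz"))
# tray from its top-view corners at z=.022
cc=np.array([[137,28],[418,200],[300,393],[17,215]])/3.636+[280,190]
def tray(p):
    c,s=np.cos(p[2]),np.sin(p[2]);L=np.array([[.135,-.0925],[-.135,-.0925],[-.135,.0925],[.135,.0925]])
    return np.c_[p[:2]+L@np.array([[c,s],[-s,c]]),np.full(4,.022)]
r=least_squares(lambda p:(proj(T,tray(p))-cc).ravel(),[.47,-.19,1.02]);p=r.x
c,s=np.cos(p[2]),np.sin(p[2])
print("tray",p[:2],np.degrees(p[2]),"res px",r.fun.round(1)," axis pt (y=32)",p[:2]+.032*np.array([-s,c]))
# handle grip cylinder, axis z=.05 r=17
for n,c in(("T",T),("S",S)):
    Q=np.load(f"pics/h{n}.npy");Q=Q[(Q[:,2]>.05)&(Q[:,2]<.07)]
    def f(q):
        d=np.array([np.cos(q[1]),np.sin(q[1])]);e=(Q[:,0]-.425)*-d[1]+(Q[:,1]+.178)*d[0]-q[0]
        return np.hypot(e,Q[:,2]-.05-q[2])-.017
    r=least_squares(f,[0,1.02,0],loss="soft_l1",f_scale=.001);d=np.array([np.cos(r.x[1]),np.sin(r.x[1])])
    o=np.array([.425,-.178])+r.x[0]*np.array([-d[1],d[0]])
    t=(Q[:,:2]-o)@d;print(n,len(Q),"yaw",np.degrees(r.x[1]),"z",.05+r.x[2],"o",o,"t",np.percentile(t,[1,5,95,99]),"rms",np.std(r.fun))
    m=np.zeros(0)
# hub
polys=(("T",T,np.array([[620,190],[688,245],[600,348],[532,300]])/5+[165-80,90]),("S",S,np.array([[130,155],[222,265],[125,318],[45,225]])/5+[325,130]))
H=[]
for n,c,pl in polys:
    m=np.zeros(c["depth"].shape,np.uint8);cv2.fillPoly(m,[pl.round().astype(np.int32)],1);m=cv2.erode(m,np.ones((3,3)))
    X=cloud(c)[(m>0)&(c["depth"]>0)];H.append(X[(X[:,2]>.2)&(X[:,2]<.42)])
def ax(a):return np.array([np.cos(a)*np.cos(np.radians(40)),np.sin(a)*np.cos(np.radians(40)),np.sin(np.radians(40))])
def cyl(q,X):
    D=X-[q[0],q[1],.28+(q[3] if len(q)>3 else 0)];z=ax(q[2]);t=D@z
    return np.linalg.norm(D-t[:,None]*z,axis=1)-.037,t
for nm,X in(("T",H[0]),("S",H[1]),("both",np.vstack(H))):
  best=None
  for a in(.5,.9,1.3):
    m0=np.median(X,0);q0=m0-ax(a)*((m0[2]-.28)/np.sin(np.radians(40)))
    r=least_squares(lambda q:cyl(q,X)[0],[q0[0],q0[1],a],loss="soft_l1",f_scale=.002)
    if best is None or r.cost<best.cost:best=r
  e,t=cyl(best.x,X);print(nm,len(X),best.x[:2],"az",np.degrees(best.x[2]),"med|e|",np.median(abs(e)),"t",np.percentile(t,[1,5,50,95,99]))
E
python3 fit.py
```

```text
tray [ 0.45434126 -0.19867044] 58.93574919135389 res px [-0.5 -1.2  0.7  0.   0.6  1.2 -0.8 -0. ]  axis pt (y=32) [ 0.4269304  -0.18215848]
T 361 yaw 59.567223008481186 z 0.04910933703445364 o [ 0.42741142 -0.17941663] t [-0.05488733 -0.05018457  0.04698272  0.05368469] rms 0.002825016847476106
S 270 yaw 58.89156264378478 z 0.04856661164107431 o [ 0.43124313 -0.18176735] t [-0.0542251  -0.05012858  0.05123251  0.05577556] rms 0.003326163329054398
T 401 [0.67397631 0.15039742] az 58.06042365708651 med|e| 0.0012897328071620959 t [0.00616809 0.01010061 0.02839644 0.0461833  0.0487292 ]
S 454 [0.67756721 0.15032514] az 60.602457309164194 med|e| 0.0018033149752819007 t [0.00480383 0.00720714 0.03240502 0.05781207 0.060013  ]
both 855 [0.67554571 0.14982402] az 59.1746313145929 med|e| 0.0016996264281719173 t [0.00595766 0.00932084 0.0310846  0.05696112 0.06107909]
```

```bash
cat > go.py <<'E'
import numpy as np
from scipy.spatial.transform import Rotation as Ro
def frame(az,el,phi):
    a,e,p=np.radians([az,el,phi]);h=np.array([np.cos(a),np.sin(a),0]);k=np.array([0,0,1.])
    x=h*np.cos(e)+k*np.sin(e);u=-h*np.sin(e)+k*np.cos(e);r=np.cross(x,u) 
    z=-(np.cos(p)*u+np.sin(p)*r);return np.c_[x,np.cross(z,x),z]   # tool axes; phi>0 = positive about x
def tool(o,az,el,phi,gx=-.003):   # handle origin -> TCP pose ; grasp point 3mm ahead of TCP
    R=frame(az,el,phi);return np.asarray(o)+gx*R[:,0]-.003*R[:,2],R
def rows(p1,R1,p0=None,R0=None):
    from cell import env
    o=env.get_obs()
    if p0 is None:p0=o["tool_pos"];R0=Ro.from_euler("xyz",o["tool_rot"],degrees=True).as_matrix()
    s=R0.T@(p1-p0)/.03;w=np.degrees(Ro.from_matrix(R0.T@R1).as_rotvec())/6
    print("row",np.r_[s,w].round(3),"mm",(s*30).round(1),"deg",(w*6).round(1),"t",o["time_s"]);return s,w
def handle_from_tool(gx=-.003):
    from cell import env
    o=env.get_obs();R=Ro.from_euler("xyz",o["tool_rot"],degrees=True).as_matrix()
    return o["tool_pos"]+R@[-gx,0,.003],R,o
E
python3 - <<'E'
from h import *
from go import *
from scipy.optimize import least_squares
for n in("top","scene"):
    c=dict(np.load(f"pics/{n}0.npz"));P=cloud(c).reshape(-1,3)
    M=np.array([.6755,.15]);a=np.radians(59);d=np.array([np.cos(a),np.sin(a)]);f=M+.24*d
    q=P[(np.linalg.norm(P[:,:2]-f,axis=1)<.035)&(P[:,2]>.06)&(P[:,2]<.40)]
    if len(q)>20:
        r=least_squares(lambda p:np.hypot(q[:,0]-p[0],q[:,1]-p[1])-.012,f,loss="soft_l1",f_scale=.002)
        v=r.x-M;print(n,len(q),r.x,np.linalg.norm(v),np.degrees(np.arctan2(v[1],v[0])))
rows(*tool([.428,-.1805,.17],59,0,-15))
E
```

```text
top 446 [0.79436075 0.35782503] 0.23941411891279035 60.2335929566
scene 770 [0.79707602 0.3576504 ] 0.2406229750414679 59.65170167050854
row [ 11.743 -11.615   2.375  -2.404   0.905  -6.911] mm [ 352.3 -348.5   71.2] deg [-14.4   5.4 -41.5] t 0.1
```

```bash
python3 -m creep '[65,11.74,-11.6,2.37,-2.4,0.9,-6.91, 65,11.74,-11.6,2.37,-2.4,0.9,-6.91, 65,11.74,-11.6,2.37,-2.4,0.9,-6.91, 65,11.74,-11.6,2.37,-2.4,0.9,-6.91, 65,11.74,-11.6,2.37,-2.4,0.9,-6.91, 65,11.74,-11.6,2.37,-2.4,0.9,-6.91, 65,11.74,-11.6,2.37,-2.4,0.9,-6.91, 65,11.74,-11.6,2.37,-2.4,0.9,-6.91, 65,11.74,-11.6,2.37,-2.4,0.9,-6.91, 65,11.74,-11.6,2.37,-2.4,0.9,-6.91, 65,11.74,-11.6,2.37,-2.4,0.9,-6.91, 65,11.74,-11.6,2.37,-2.4,0.9,-6.91]' 20
python3 - <<'E'
from go import *
from cell import env
print(env.get_obs()["qpos"].round(1))
rows(*tool([.428,-.1805,.17],59,0,-15))
E
```

```text
time_s: 1.3
tool_pos: [0.4261, -0.1826, 0.1731]
tool_rot: [165.0, 0.1, 59.2]
force: [-0.2, -0.9, -0.5]
grip_width: 0.0647
grasp_force: 0.0
[ 58.  -13.4 -35.7 123.9  -6.8  52.4  -5.4]
row [-0.005 -0.009  0.006  0.002  0.015  0.033] mm [-0.2 -0.3  0.2] deg [0.  0.1 0.2] t 1.3
```

Run:
```python
from go import *
rows(*tool([.428,-.1805,.050],59,0,-15))
```

```text
row [ 4.000e-03 -1.045e+00  3.869e+00  2.000e-03  1.500e-02  3.300e-02] mm [ 1.000e-01 -3.140e+01  1.161e+02] deg [0.  0.1 0.2] t 1.3
```

```bash
python3 -m creep '[65,0,-0.26,0.97,0,0,0, 65,0,-0.52,1.93,0,0,0.03, 65,0,-0.8,2.9,0,0,0.03, 65,0,-0.95,3.5,0,0,0.03, 65,0,-1.04,3.87,0,0,0.03, 65,0,-1.04,3.87,0,0,0.03, 65,0,-1.04,3.87,0,0,0.03]'
python3 - <<'E'
from go import *
from h import *
from cell import env
print(env.get_obs()["qpos"].round(1))
rows(*tool([.428,-.1805,.050],59,0,-15))
c=env.read_camera("top");d=env.read_camera("scene")
im=np.zeros((440,880,3),np.uint8);im[:440,:480]=crop(c,280,190,120,110,4);im[:260,480:880]=crop(d,160,235,100,65,4)
cv2.imwrite("pics/pre.png",cv2.resize(im,(800,400)))
E
```

```text
time_s: 2.0
tool_pos: [0.4255, -0.1849, 0.0533]
tool_rot: [165.0, 0.0, 58.7]
force: [0.1, -0.3, 0.0]
grip_width: 0.065
grasp_force: 0.0
[ 59.2  -1.4 -40.7 131.    4.2  35.5 -16.1]
row [ 0.068 -0.034  0.005  0.003  0.017 -0.049] mm [ 2.  -1.   0.1] deg [ 0.   0.1 -0.3] t 2.0
```

View pics/pre.png

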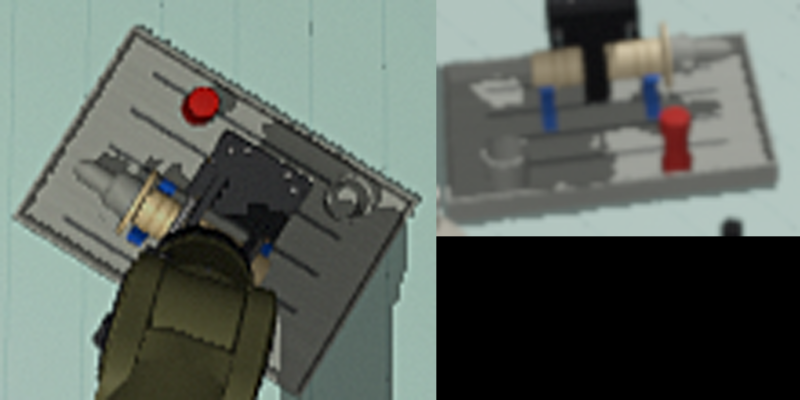

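```bash
python3 -m creep '[50,0.07,-0.03,0,0,0,0, 25,0.07,-0.03,0,0,0,0, 25,0.07,-0.03,0,0,0,0, 25,0.07,-0.03,0,0,0,0, 25,0.07,-0.03,0,0,0,0, 25,0.07,-0.03,0,0,0,0]' 35
python3 - <<'E'
from go import *
rows(*tool([.428,-.1805,.050],59,0,-15))
rows(*tool([.428,-.1805,.13],59,0,-15))
E
```

```text
time_s: 2.7
tool_pos: [0.4265, -0.1817, 0.0531]
tool_rot: [164.9, 0.0, 58.8]
force: [0.4, 0.8, 1.1]
grip_width: 0.0329
grasp_force: 35.0
row [-0.04  -0.005  0.007  0.012  0.013 -0.028] mm [-1.2 -0.2  0.2] deg [ 0.1  0.1 -0.2] t 2.7
row [-0.041  0.688 -2.568  0.012  0.013 -0.028] mm [ -1.2  20.6 -77. ] deg [ 0.1  0.1 -0.2] t 2.7
```

```bash
python3 -m creep '[25,0,0.17,-0.65,0,0,0, 25,0,0.45,-1.7,0,0,0, 25,0,0.8,-3,0,0,0, 25,0,1.12,-4.2,0,0,0, 25,0,1.12,-4.2,0,0,0, 25,0,1.12,-4.2,0,0,0]'
python3 - <<'E'
from go import *
from cell import env
o=env.get_obs();print(o["qpos"].round(1),o["force"].round(2))
M=np.array([.675,.150,.280]);z=frame(59.7,40,0)[:,0]
rows(*tool(M+(-.070-.074)*z,59.7,40,-15,-.002))
E
```

```text
time_s: 3.3
tool_pos: [0.4257, -0.1813, 0.1832]
tool_rot: [165.0, 0.1, 58.8]
force: [-0.2, 0.2, -3.0]
grip_width: 0.0332
grasp_force: 35.0
[ 58.9 -14.4 -36.2 123.2  -7.6  53.7  -5.1] [-0.23  0.24 -2.95]
row [9.961 1.42  0.191 0.058 6.488 1.593] mm [298.8  42.6   5.7] deg [ 0.3 38.9  9.6] t 3.3
```

```bash
python3 -m creep '[25,1,0.14,0,0,0.65,0.16, 25,2,0.28,0,0,1.3,0.3, 25,3,0.43,0.06,0,1.95,0.5, 25,4,0.57,0.08,0,2.6,0.65, 25,5,0.7,0.1,0,3.25,0.8, 25,6,0.85,0.1,0,3.9,1, 25,7,1,0.13,0,4.55,1.1, 25,8,1.14,0.15,0.05,5.2,1.3, 25,9,1.3,0.17,0.05,5.8,1.45, 25,9.96,1.42,0.19,0.06,6.49,1.59, 25,9.96,1.42,0.19,0.06,6.49,1.59, 25,9.96,1.42,0.19,0.06,6.49,1.59]'
python3 - <<'E'
from go import *
from h import *
from cell import env
o=env.get_obs();print(o["qpos"].round(1),o["force"].round(2))
M=np.array([.675,.150,.280]);z=frame(59.7,40,0)[:,0]
rows(*tool(M+(-.070-.074)*z,59.7,40,-15,-.002))
c=env.read_camera("top");d=env.read_camera("scene")
np.savez("pics/top1.npz",**c);np.savez("pics/scene1.npz",**d)
p,R,_=handle_from_tool(-.002)
for k,X in(("mouth",M),("nose",p+R[:,0]*.114),("guard",p+R[:,0]*.0575),("rear",p-.057*R[:,0])):print(k,X.round(4),proj(c,X).round(1),proj(d,X).round(1))
im=np.zeros((500,1000,3),np.uint8);im[:,:500]=crop(c,160,100,125,125,4);im[:,500:]=crop(d,270,130,125,125,4)
cv2.imwrite("pics/pre2.png",cv2.resize(im,(800,400)))
E
```

```text
time_s: 4.5
tool_pos: [0.6154, 0.0526, 0.1858]
tool_rot: [165.4, -39.9, 59.5]
force: [0.4, 0.1, -2.4]
grip_width: 0.033
grasp_force: 35.0
[ 47.6   2.4 -39.6 120.4 -49.8  36.8   8.1] [ 0.43  0.06 -2.44]
row [ 0.069  0.062 -0.042 -0.045  0.013 -0.017] mm [ 2.1  1.9 -1.3] deg [-0.3  0.1 -0.1] t 4.5
mouth [0.675 0.15  0.28 ] [211.5 147.3] [340.6 183. ]
nose [0.6629 0.1295 0.2597] [220.6 154.4] [332.3 189.6]
guard [0.641  0.0921 0.2234] [236.5 166.6] [317.5 201.4]
rear [0.5966 0.0164 0.1499] [266.2 189.5] [288.1 224.7]
```

View pics/pre2.png

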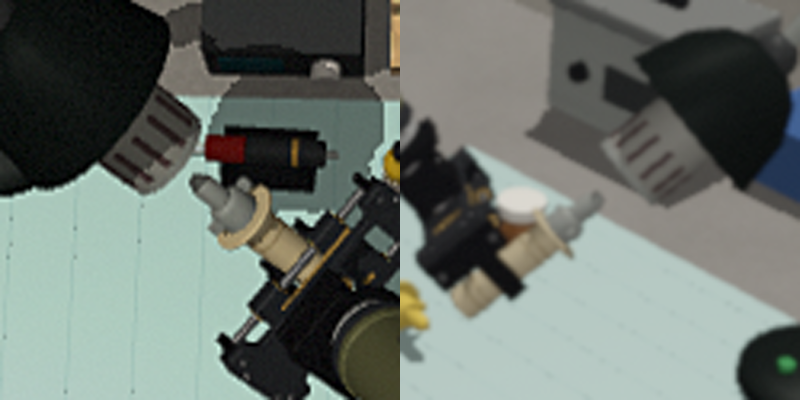

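```bash
cat > ov.py <<'E'
from go import *
from h import *
def overlay(tag,M,az,p,R,out,s=6):
    F=frame(az,40,0);ims=[]
    for n,(u0,v0) in(("top",(190,118)),("scene",(300,150))):
        c=dict(np.load(f"pics/{n}{tag}.npz"));im=crop(c,u0,v0,66,72,s)
        t=np.linspace(0,2*np.pi,60)
        def circ(o,A,rad):return o+rad*(np.cos(t)[:,None]*A[:,1]+np.sin(t)[:,None]*A[:,2])
        for o,A,rad,col in((M,F,.037,(0,0,255)),(M+.07*F[:,0],F,.08,(255,0,255)),(p+.0575*R[:,0],R,.03,(0,255,0)),(p+.114*R[:,0],R,.005,(0,255,0)),(p+.078*R[:,0],R,.017,(0,255,255))):
            q=((proj(c,circ(o,A,rad))-[u0,v0]+.5)*s).astype(np.int32);cv2.polylines(im,[q],True,col,1)
        ims.append(im)
    cv2.imwrite(out,np.hstack(ims))
E
python3 - <<'E'
from ov import *
p,R,_=handle_from_tool(-.002)
overlay("1",np.array([.675,.15,.28]),59.7,p,R,"pics/ov1.png")
E
```

```text
(no output)
```

View pics/ov1.png

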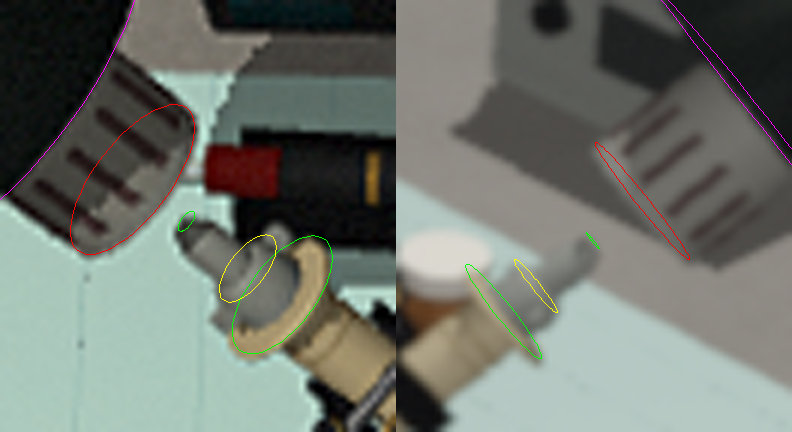

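```bash
cat > hfit.py <<'E'
from go import *
from h import *
from scipy.optimize import least_squares
def seg(tag,p,R,segs):
    F=R
    for n in("top","scene"):
        c=dict(np.load(f"pics/{n}{tag}.npz"));P=cloud(c).reshape(-1,3)-p
        L=P@R;rr=np.hypot(L[:,1],L[:,2])
        for a,b,rad in segs:
            q=L[(L[:,0]>a)&(L[:,0]<b)&(rr<rad+.008)]
            if len(q)<8:print(n,a,len(q));continue
            d=(-(c["R"].T@c["t"])-p)@R;d=d[1:]-0;d=d/np.linalg.norm(d)
            e=np.hypot(q[:,1],q[:,2])-rad
            # lateral offset (perp to view dir) from 2-param fit
            r=least_squares(lambda s:np.hypot(q[:,1]-s[0],q[:,2]-s[1])-rad,[0,0],loss="soft_l1",f_scale=.0015)
            lat=np.array([-d[1],d[0]])
            print(n,(a,b),len(q),"off tool y,z mm",(r.x*1e3).round(1),"med radial err",(np.median(e)*1e3).round(1),"view dir yz",d.round(2))
E
python3 - <<'E'
from hfit import *
p,R,_=handle_from_tool(-.002)
seg("1",p,R,[(.015,.05,.017),(.061,.069,.017),(.085,.103,.010)])
M=np.array([.675,.15,.28]);seg("1",M,frame(59.7,40,0),[(.005,.03,.037),(.03,.06,.037)])
E
```

```text
top (0.015, 0.05) 138 off tool y,z mm [-3.   1.5] med radial err -1.2 view dir yz [ 0.09 -1.  ]
top (0.061, 0.069) 38 off tool y,z mm [-3.1  2.4] med radial err -2.8 view dir yz [ 0.09 -1.  ]
top (0.085, 0.103) 48 off tool y,z mm [-3.1  1.9] med radial err -1.4 view dir yz [ 0.09 -1.  ]
scene (0.015, 0.05) 130 off tool y,z mm [-0.1  2.2] med radial err -0.7 view dir yz [ 0.94 -0.35]
scene (0.061, 0.069) 29 off tool y,z mm [-0.9  2.2] med radial err -1.2 view dir yz [ 0.94 -0.35]
scene (0.085, 0.103) 41 off tool y,z mm [0.7 1.8] med radial err 0.2 view dir yz [ 0.94 -0.35]
top (0.005, 0.03) 302 off tool y,z mm [-1.1 -0.3] med radial err 0.4 view dir yz [-0.17 -0.99]
top (0.03, 0.06) 243 off tool y,z mm [-1.   0.1] med radial err 0.0 view dir yz [-0.17 -0.99]
scene (0.005, 0.03) 221 off tool y,z mm [1.4 0.9] med radial err 0.6 view dir yz [ 0.81 -0.58]
scene (0.03, 0.06) 268 off tool y,z mm [0.9 1.2] med radial err 0.2 view dir yz [ 0.81 -0.58]
```

```bash
cat >> go.py <<'E'
M=np.array([.675,.150,.280]);AZ=59.7
C=np.array([.002,-.0015,.0045])   # handle origin in tool frame
def tgt(s,phi,d=(0,0)):   # lug depth, tool roll, lateral offset (lamp-frame r,u) in m
    R=frame(AZ,40,phi);F=frame(AZ,40,0);o=M+(s-.074)*R[:,0]+d[0]*F[:,1]-d[1]*F[:,2];return o-R@C,R
def inc(a,b):
    p0,R0=tgt(*a);return rows(*tgt(*b),p0,R0)
def where():
    from cell import env
    o=env.get_obs();R=Ro.from_euler("xyz",o["tool_rot"],degrees=True).as_matrix();F=frame(AZ,40,0)
    L=F.T@(o["tool_pos"]+R@C-M);f=F.T@o["force"];t=F.T@o["wrist_torque"];D=F.T@R
    print("s %.1f  r %.1f u %.1f mm  phi %.1f  axis err r %.1f u %.1f deg"%((L[0]+.074)*1e3,L[1]*1e3,-L[2]*1e3,np.degrees(np.arctan2(D[2,1],D[1,1])),np.degrees(D[1,0]),-np.degrees(D[2,0])),
      "| F axis,r,u",(f*[1,1,-1]).round(1),"T",(t*[1,1,-1]).round(2),"grip",o["grasp_force"],"t",o["time_s"])
E
python3 - <<'E'
from go import *
where();rows(*tgt(-.035,-15))
E
```

```text
s -71.3  r -1.2 u -2.0 mm  phi -14.9  axis err r 0.1 u -0.0 deg | F axis,r,u [-2.6  0.9 -1.7] T [ 0.29 -1.06 -0.26] grip 34.97358972206712 t 4.6
row [ 1.211  0.056 -0.055 -0.012  0.01  -0.009] mm [36.3  1.7 -1.7] deg [-0.1  0.1 -0.1] t 4.6
```

```bash
python3 -m creep '[25,0,0.05,-0.05,0,0,0, 25,0.3,0.055,-0.055,0,0,0, 25,0.6,0.055,-0.055,0,0,0, 25,0.9,0.055,-0.055,0,0,0, 25,1.1,0.055,-0.055,0,0,0, 25,1.21,0.055,-0.055,0,0,0, 25,1.21,0.055,-0.055,0,0,0, 25,1.21,0.055,-0.055,0,0,0]'
python3 - <<'E'
from go import *
from hfit import *
from cell import env
where();rows(*tgt(-.012,-15))
for n in("top","scene"):np.savez(f"pics/{n}2.npz",**env.read_camera(n))
o=env.get_obs();R=Ro.from_euler("xyz",o["tool_rot"],degrees=True).as_matrix()
seg("2",o["tool_pos"]+R@C,R,[(.015,.05,.017),(.061,.069,.017)])
E
```

```text
time_s: 5.4
tool_pos: [0.6315, 0.0743, 0.2134]
tool_rot: [165.0, -40.0, 59.7]
force: [-0.0, 0.4, -1.8]
grip_width: 0.0331
grasp_force: 35.0
s -33.7  r 0.3 u 0.4 mm  phi -15.0  axis err r -0.0 u 0.0 deg | F axis,r,u [-0.9 -0.2 -1.6] T [ 0.26 -1.1  -0.27] grip 34.973603915423155 t 5.4
row [ 0.722 -0.014  0.009 -0.004 -0.006  0.001] mm [21.7 -0.4  0.3] deg [-0. -0.  0.] t 5.4
top (0.015, 0.05) 156 off tool y,z mm [-0.1 -0.9] med radial err 0.6 view dir yz [ 0.09 -1.  ]
top (0.061, 0.069) 40 off tool y,z mm [-0.2 -0. ] med radial err 0.3 view dir yz [ 0.09 -1.  ]
scene (0.015, 0.05) 126 off tool y,z mm [ 2.3 -0. ] med radial err 1.6 view dir yz [ 0.94 -0.35]
scene (0.061, 0.069) 29 off tool y,z mm [ 1.7 -0.6] med radial err 1.2 view dir yz [ 0.94 -0.35]
```

```bash
sed -i 's/C=np.array(\[.002,-.0015,.0045\])/C=np.array([.002,-.0008,.0037])/' go.py; python3 -m creep '[25,0.17,-0.03,0.03,0,0,0, 25,0.34,-0.03,0.03,0,0,0, 25,0.45,-0.03,0.03,0,0,0, 25,0.56,-0.03,0.03,0,0,0, 25,0.65,-0.03,0.03,0,0,0, 25,0.72,-0.03,0.03,0,0,0, 25,0.72,-0.03,0.03,0,0,0, 25,0.72,-0.03,0.03,0,0,0]'
python3 - <<'E'
from go import *
where();rows(*tgt(-.004,-15))
E
```

```text
time_s: 6.3
tool_pos: [0.6397, 0.0896, 0.2266]
tool_rot: [165.0, -40.0, 59.7]
force: [0.2, 0.4, -3.2]
grip_width: 0.0332
grasp_force: 35.0
s -11.9  r 0.2 u 0.3 mm  phi -15.0  axis err r -0.0 u 0.0 deg | F axis,r,u [-1.7 -0.  -2.8] T [ 0.31 -1.08 -0.23] grip 34.973598942160606 t 6.3
row [ 0.263 -0.008  0.008 -0.004 -0.007  0.002] mm [ 7.9 -0.3  0.2] deg [-0. -0.  0.] t 6.3
```

```bash
python3 -m creep '[25,0.05,0,0,0,0,0, 25,0.1,0,0,0,0,0, 25,0.15,0,0,0,0,0, 25,0.2,0,0,0,0,0, 25,0.25,0,0,0,0,0, 25,0.28,0,0,0,0,0, 25,0.28,0,0,0,0,0]'
python3 - <<'E'
from go import *
where()
E
```

```text
time_s: 7.0
tool_pos: [0.6429, 0.095, 0.2319]
tool_rot: [165.0, -40.0, 59.7]
force: [-0.9, -0.8, -3.7]
grip_width: 0.0331
grasp_force: 35.0
s -3.7  r 0.3 u 0.3 mm  phi -15.0  axis err r -0.0 u 0.0 deg | F axis,r,u [-3.3 -0.4 -2.1] T [ 0.3  -1.27 -0.28] grip 34.97466970235109 t 7.0
```

```bash
python3 -m creep '[25,0.03,0,0,0,0,0, 25,0.06,0,0,0,0,0, 25,0.08,0,0,0,0,0, 25,0.08,0,0,0,0,0]'
python3 - <<'E'
from go import *
where()
E
```

```text
time_s: 7.4
tool_pos: [0.643, 0.0952, 0.2319]
tool_rot: [165.1, -39.9, 59.6]
force: [-2.9, -5.4, -7.5]
grip_width: 0.0332
grasp_force: 35.0
s -3.5  r 0.2 u 0.1 mm  phi -15.0  axis err r 0.1 u -0.1 deg | F axis,r,u [-9.5  0.2 -1.8] T [ 0.28 -2.48 -0.55] grip 34.97841076925397 t 7.4
```

```bash
python3 - <<'E'
from go import *
for a in(-20,-25,-35,-46):inc((-.001,-15),(-.001,a))
inc((-.001,-25),(-.001,-35));inc((0,-15),(0,5))
E
python3 -m creep '[25,0,-0.005,0,-0.4,0,0, 25,0,-0.01,0,-0.8,0,0, 25,0,-0.015,0,-1.2,0,0, 25,0,-0.02,0,-1.6,0,0, 25,0,-0.02,0,-1.6,0,0]'; python3 -c "
from go import *
where()"
```

```text
row [-0.    -0.011 -0.002 -0.833  0.     0.   ] mm [-0.  -0.3 -0.1] deg [-5.  0.  0.] t 7.4
row [ 0.    -0.022 -0.003 -1.667  0.    -0.   ] mm [ 0.  -0.7 -0.1] deg [-10.   0.  -0.] t 7.4
row [-0.000e+00 -4.400e-02 -2.000e-03 -3.333e+00  0.000e+00  0.000e+00] mm [-0.  -1.3 -0.1] deg [-20.   0.   0.] t 7.4
row [-0.000e+00 -6.700e-02  4.000e-03 -5.167e+00  0.000e+00  0.000e+00] mm [-0.  -2.   0.1] deg [-31.   0.   0.] t 7.4
row [-0.    -0.022 -0.003 -1.667  0.     0.   ] mm [-0.  -0.7 -0.1] deg [-10.   0.   0.] t 7.4
row [-0.     0.041  0.017  3.333  0.     0.   ] mm [-0.   1.2  0.5] deg [20.  0.  0.] t 7.4
time_s: 7.9
tool_pos: [0.6421, 0.0962, 0.2317]
tool_rot: [155.5, -39.9, 59.6]
force: [-2.6, -4.8, -6.2]
grip_width: 0.0332
grasp_force: 35.0
s -3.4  r -0.4 u -0.2 mm  phi -24.6  axis err r 0.1 u -0.1 deg | F axis,r,u [-8.2  0.2 -1.2] T [ 0.38 -2.31 -0.99] grip 34.97622622177005 t 7.9
```

```bash
python3 -m creep '[25,0,-0.005,0,-0.4,0,0, 25,0,-0.01,0,-0.8,0,0, 25,0,-0.01,0,-0.8,0,0]'; python3 -c "
from go import *
where()"; python3 -m creep '[25,0,-0.005,0,-0.4,0,0, 25,0,-0.01,0,-0.8,0,0, 25,0,-0.01,0,-0.8,0,0]' | head -1; python3 -c "
from go import *
where()"
```

```text
time_s: 8.2
tool_pos: [0.642, 0.097, 0.2319]
tool_rot: [150.7, -40.0, 59.6]
force: [-0.7, -3.8, -6.5]
grip_width: 0.0329
grasp_force: 35.0
s -2.7  r -0.6 u -0.4 mm  phi -29.4  axis err r 0.1 u -0.0 deg | F axis,r,u [-6.9  1.3 -2.6] T [ 0.66 -1.92 -0.91] grip 34.98430537059903 t 8.2
time_s: 8.5
s 0.1  r -1.0 u -0.7 mm  phi -34.1  axis err r -0.1 u 0.1 deg | F axis,r,u [-2.2  0.3 -1.7] T [ 0.65 -0.96 -0.55] grip 34.97401177883148 t 8.5
```

```bash
python3 -c "
from go import *
rows(*tgt(.004,-34))"
```

```text
row [ 0.131  0.042 -0.001  0.015 -0.019  0.006] mm [ 3.9  1.3 -0. ] deg [ 0.1 -0.1  0. ] t 8.5
```

```bash
python3 -m creep '[25,0.03,0.02,0,0,0,0, 25,0.07,0.03,0,0,0,0, 25,0.11,0.03,0,0,0,0, 25,0.15,0.03,0,0,0,0, 25,0.15,0.03,0,0,0,0]'|head -1; python3 -c "
from go import *
where();rows(*tgt(.014,-34))"
```

```text
time_s: 9.0
s 3.4  r 1.2 u 0.7 mm  phi -34.2  axis err r -0.0 u 0.0 deg | F axis,r,u [-3.6 -0.6 -1.8] T [ 0.79 -1.33 -0.8 ] grip 34.98659720644355 t 9.0
row [ 0.355 -0.045 -0.003  0.028 -0.006 -0.004] mm [10.6 -1.3 -0.1] deg [ 0.2 -0.  -0. ] t 9.0
```

```bash
python3 -m creep '[25,0.05,-0.02,0,0,0,0, 25,0.1,-0.025,0,0,0,0, 25,0.15,-0.025,0,0,0,0, 25,0.2,-0.025,0,0,0,0, 25,0.25,-0.025,0,0,0,0, 25,0.25,-0.025,0,0,0,0]'|head -1; python3 -c "
from go import *
where();rows(*tgt(.014,-34))"
```

```text
time_s: 9.6
s 10.3  r 0.7 u 0.4 mm  phi -34.2  axis err r 0.0 u 0.0 deg | F axis,r,u [-7.2  1.8 -1. ] T [ 0.43 -1.94 -1.43] grip 34.97102826833725 t 9.6
row [ 0.124 -0.027 -0.002  0.034 -0.    -0.007] mm [ 3.7 -0.8 -0. ] deg [ 0.2 -0.  -0. ] t 9.6
```

```bash
python3 -m creep '[25,0.04,-0.01,0,0,0,0, 25,0.08,-0.01,0,0,0,0, 25,0.12,-0.01,0,0,0,0, 25,0.16,-0.01,0,0,0,0, 25,0.17,-0.01,0,0,0,0, 25,0.17,-0.01,0,0,0,0]'|head -1; python3 -c "
from go import *
where()
for d in (10,20,30,40,48):inc((.014,-34),(.014,-34+d))"
```

```text
time_s: 10.2
s 13.9  r 0.5 u 0.2 mm  phi -34.2  axis err r 0.1 u -0.0 deg | F axis,r,u [-9.6  1.8 -1.5] T [ 0.38 -2.28 -1.66] grip 34.97366024181247 t 10.2
row [-0.     0.021  0.007  1.667  0.    -0.   ] mm [-0.   0.6  0.2] deg [10.  0. -0.] t 10.2
row [-0.     0.041  0.017  3.333  0.    -0.   ] mm [-0.   1.2  0.5] deg [20.  0. -0.] t 10.2
row [-0.     0.058  0.03   5.    -0.     0.   ] mm [-0.   1.7  0.9] deg [30. -0.  0.] t 10.2
row [ 0.     0.073  0.046  6.667  0.    -0.   ] mm [0.  2.2 1.4] deg [40.  0. -0.] t 10.2
row [-0.     0.083  0.061  8.    -0.    -0.   ] mm [-0.   2.5  1.8] deg [48. -0. -0.] t 10.2
```

```bash
python3 -m creep '[25,0.02,0.005,0.002,0.42,0,0, 25,0.02,0.01,0.004,0.83,0,0, 25,0.02,0.016,0.006,1.25,0,0, 25,0.02,0.021,0.007,1.67,0,0, 25,0.02,0.026,0.01,2.1,0,0, 25,0.02,0.031,0.012,2.5,0,0, 25,0.02,0.036,0.014,2.9,0,0, 25,0.02,0.041,0.017,3.33,0,0, 25,0.02,0.041,0.017,3.33,0,0]'|head -1; python3 -c "
from go import *
from cell import env
where();print(env.get_obs()['qpos'].round(1))"
```

```text
time_s: 11.1
s 13.9  r 0.8 u 0.0 mm  phi -14.1  axis err r -0.0 u -0.2 deg | F axis,r,u [-11.1  -2.3  -3.5] T [ 0.59 -2.74 -0.5 ] grip 35.00282261520624 t 11.1
[ 46.    2.6 -45.1 113.  -40.2  38.1  -7.7]
```

```bash
python3 -m creep '[25,0,0.005,0.002,0.42,0,0, 25,0,0.01,0.004,0.83,0,0, 25,0,0.016,0.006,1.25,0,0, 25,0,0.021,0.007,1.67,0,0, 25,0,0.026,0.01,2.1,0,0, 25,0,0.031,0.012,2.5,0,0, 25,0,0.036,0.014,2.9,0,0, 25,0,0.036,0.014,2.9,0,0]'|head -1; python3 -c "
from go import *
from cell import env
where();print(env.get_obs()['qpos'].round(1))"
```

```text
time_s: 11.9
s 13.4  r 1.2 u -0.0 mm  phi 3.3  axis err r -0.1 u -0.2 deg | F axis,r,u [-9.6 -2.  -1.9] T [ 0.32 -2.77  0.45] grip 35.029498748481274 t 11.9
[ 44.4  15.9 -43.1 100.2 -31.7  56.4 -10. ]
```

```bash
python3 -m creep '[25,0.015,-0.01,0.002,0.33,0,0, 25,0.02,-0.01,0.004,0.67,0,0, 25,0.02,-0.01,0.006,1,0,0, 25,0.02,-0.005,0.008,1.33,0,0, 25,0.02,-0.005,0.008,1.33,0,0]'|head -1; python3 -c "
from go import *
where()"; python3 -m creep '[25,0,0.003,0.002,0.25,0,0, 25,0,0.005,0.003,0.5,0,0, 25,0,0.005,0.003,0.5,0,0]'|head -1; python3 -c "
from go import *
where()"
```

```text
time_s: 12.4
s 13.7  r 1.1 u -0.1 mm  phi 11.2  axis err r -0.1 u -0.2 deg | F axis,r,u [-10.1  -1.8  -1.1] T [ 0.06 -2.71  0.76] grip 35.01384791918099 t 12.4
time_s: 12.7
s 13.8  r 1.0 u -0.1 mm  phi 14.2  axis err r -0.1 u -0.2 deg | F axis,r,u [-9.9 -1.5 -1.1] T [-0.12 -2.73  0.96] grip 35.00629099085927 t 12.7
```

```bash
python3 -m creep '[25,0,0.003,0.002,0.25,0,0, 25,0,0.005,0.003,0.5,0,0, 25,0,0.005,0.003,0.5,0,0]'|head -1; python3 -c "
from go import *
where()"; python3 -m creep '[25,0,0.003,0.002,0.25,0,0, 25,0,0.005,0.003,0.5,0,0, 25,0,0.005,0.003,0.5,0,0]'|head -1; python3 -c "
from go import *
where()"
```

```text
time_s: 13.0
s 14.2  r 0.8 u -0.2 mm  phi 17.2  axis err r -0.1 u -0.2 deg | F axis,r,u [-9.7 -1.8 -0.4] T [-0.52 -2.64  1.05] grip 35.046447068452835 t 13.0
time_s: 13.3
s 14.6  r 1.0 u -0.1 mm  phi 20.1  axis err r -0.1 u -0.2 deg | F axis,r,u [-8.5 -3.   0.1] T [-0.53 -2.46  1.01] grip 34.99949254095554 t 13.3
```

```bash
python3 -m creep '[25,-0.04,0,0,0,0,0, 25,-0.08,0,0,0,0,0, 25,-0.12,0,0,0,0,0, 25,-0.14,0,0,0,0,0, 25,-0.14,0,0,0,0,0]'|head -1; python3 -c "
from go import *
where()"; python3 -m creep '[25,-0.03,0,0,0,0,0, 25,-0.06,0,0,0,0,0, 25,-0.08,0,0,0,0,0, 25,-0.08,0,0,0,0,0]'|head -1; python3 -c "
from go import *
where()"
```

```text
time_s: 13.8
s 14.5  r 0.7 u 0.1 mm  phi 20.0  axis err r -0.0 u 0.2 deg | F axis,r,u [-0.5  3.  -3. ] T [-1.82 -0.9   0.24] grip 34.96289304457605 t 13.8
time_s: 14.2
s 14.3  r 0.6 u 0.2 mm  phi 20.0  axis err r -0.0 u 0.3 deg | F axis,r,u [ 4.4  3.5 -4.1] T [-2.16  0.06 -0.23] grip 34.96431972831488 t 14.2
```

```bash
python3 -m creep '[25,0,0,0,-0.2,0,0, 25,0,0,0,-0.4,0,0, 25,0,0,0,-0.4,0,0]'|head -1; python3 -c "
from go import *
where()";  python3 -m creep '[25,0,0,0,-0.2,0,0, 25,0,0,0,-0.4,0,0, 25,0,0,0,-0.4,0,0]'|head -1; python3 -c "
from go import *
where()"
```

```text
time_s: 14.5
s 9.1  r -0.3 u 0.1 mm  phi 17.7  axis err r 0.0 u -0.1 deg | F axis,r,u [-4.4  3.  -2.5] T [-1.07 -1.69  0.22] grip 35.000928500667214 t 14.5
time_s: 14.8
s 9.5  r -0.6 u -0.1 mm  phi 15.3  axis err r -0.0 u -0.1 deg | F axis,r,u [-7.   3.8 -1.6] T [-0.95 -2.21  0.33] grip 35.003683576360345 t 14.8
```

```bash
python3 -m creep '[25,-0.03,0.01,0,0,0,0, 25,-0.06,0.02,0,0,0,0, 25,-0.06,0.02,0,0,0,0]'|head -1; python3 -c "
from go import *
where()";  python3 -m creep '[25,-0.03,0,0,0,0,0, 25,-0.06,0,0,0,0,0, 25,-0.06,0,0,0,0,0]'|head -1; python3 -c "
from go import *
where()"
```

```text
time_s: 15.1
s 9.0  r -0.1 u -0.5 mm  phi 15.4  axis err r -0.0 u 0.1 deg | F axis,r,u [-5.6  0.6 -2. ] T [-0.64 -1.95  0.46] grip 34.98375317081809 t 15.1
time_s: 15.4
s 8.9  r -0.0 u -0.4 mm  phi 15.4  axis err r -0.1 u 0.2 deg | F axis,r,u [-1.2  1.4 -1.9] T [-0.64 -0.89  0.06] grip 34.9843486212194 t 15.4
```

```bash
python3 -m creep '[38,0,0,0,0,0,0, 45,0,0,0,0,0,0, 60,0,0,0,0,0,0, 60,0,0,0,0,0,0, 60,0,0,0,0,0,0, 60,0,0,0,0,0,0]'
python3 - <<'E'
from cell import env
import numpy as np
for n in("top","scene"):np.savez(f"pics/{n}3.npz",**env.read_camera(n))
E
python3 -m creep '[60,0,0,-0.4,0,0,0, 60,0,0,-1,0,0,0, 60,0,0,-2,0,0,0, 60,0,0,-3,0,0,0, 60,0,0,-4,0,0,0, 60,0,0,-5,0,0,0, 60,0,0,-5,0,0,0, 60,0,0,-5,0,0,0]'
python3 - <<'E'
from cell import env
from h import *
for n in("top","scene"):np.savez(f"pics/{n}4.npz",**env.read_camera(n))
c=dict(np.load("pics/top4.npz"));d=dict(np.load("pics/scene4.npz"))
im=np.zeros((500,1000,3),np.uint8);im[:,:500]=crop(c,160,100,125,125,4);im[:,500:]=crop(d,270,130,125,125,4)
cv2.imwrite("pics/end.png",cv2.resize(im,(800,400)))
E
```

```text
time_s: 16.0
tool_pos: [0.6492, 0.1018, 0.2381]
tool_rot: [-164.6, -40.1, 59.7]
force: [0.3, 0.3, 0.2]
grip_width: 0.059
grasp_force: 0.0
time_s: 16.9
tool_pos: [0.6368, 0.0007, 0.3491]
tool_rot: [-164.7, -40.0, 59.7]
force: [0.7, 0.6, -0.4]
grip_width: 0.06
grasp_force: 0.0
```

View pics/end.png

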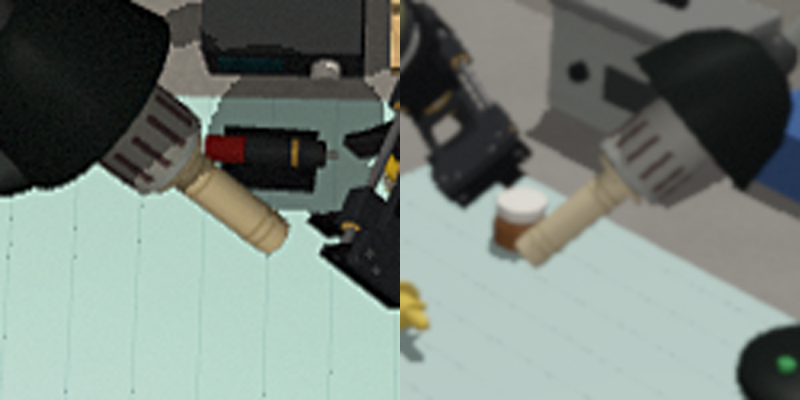

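```bash
python3 -m creep '[60,0,0,0,0,0,0, 60,0,0,0,0,0,0, 60,0,0,0,0,0,0, 60,0,0,0,0,0,0, 60,0,0,0,0,0,0, 60,0,0,0,0,0,0]'|head -1
python3 - <<'E'
from cell import env
from go import *
from h import *
for n in("top","scene"):np.savez(f"pics/{n}5.npz",**env.read_camera(n))
F=frame(AZ,40,0)
for k in"45":
  for n in("top","scene"):
    c=dict(np.load(f"pics/{n}{k}.npz"));L=(cloud(c).reshape(-1,3)-M)@F
    q=L[(np.hypot(L[:,1],L[:,2])<.024)&(L[:,0]<-.03)&(L[:,0]>-.16)]
    print(k,n,len(q),"rear axial mm",(np.percentile(q[:,0],[0,1,3])*1e3).round(1))
    a=q[q[:,0]<-.09].mean(0)[1:];b=q[q[:,0]>-.06].mean(0)[1:];print((a*1e3).round(1),(b*1e3).round(1))
E
```

```text
time_s: 17.6
4 top 423 rear axial mm [-124.  -121.4 -118.8]
[ -2.8 -11.3] [ -2.9 -11.7]
4 scene 339 rear axial mm [-122.2 -120.8 -118.5]
[12.4 -5.9] [12.2 -5.8]
5 top 425 rear axial mm [-123.3 -120.2 -118.3]
[ -2.9 -11.4] [ -2.8 -12. ]
5 scene 340 rear axial mm [-121.6 -120.7 -118.9]
[12.7 -5.9] [12.6 -5.8]
```

The rear end of the handle sits at about −123 mm, which is a lug depth of 8 mm (seated). It is coaxial with the socket and not moving.

```bash
python3 -c "
from cell import env
print(env.sign_off())"
```

```text
the job is handed in; nothing more can be done
None
```

The handle is locked in the lamp mount, seated about 8 mm deep and holding by itself with the gripper clear of it. I handed the job in after about 18 s on the robot's clock.

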